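# Scan the dust box and offer up its port flange

## Task

Pick up the yellow hand scanner, hold it steady for a second off the bench with its scan line on the barcode label of the plywood dust box, then stand it back upright on the bench and let go of it. Then take the rectangular aluminium flange by its tube and finish while still holding it, tube up and level, hovering about 20 mm above the box's top without touching it, each of its four corner holes straight over one of the four brass threaded holes (either way round). Leave the round black flange and everything else on the bench where they are.

Things in the scene. Friction and masses are not known exactly. Their poses are not given: they have to be found in the camera images.
- scanner_head (a point): Grip centre of the hand scanner: the middle of its yellow head, a level box 70 long (x) by 40 wide (y) by 40 high, 140 above the bench as it stands. Below the head is a 28 diameter black stem and a round black foot, 80 diameter by 12. Scanner 160 tall, about 0.28 kg, stands freely. Pinch the head across its 40 mm width (y) from above. x points forward, to the side the snout is on; z is up. Turn at the start: x points within 0.35 rad of the world's -y, towards the housing.
- scanner_eye (a point): Centre of the red window at the end of the scanner's black snout. The scan line runs along this point's own x axis, forward and 45 degrees downward when the scanner is upright (fixed to the scanner, 56 ahead of and 21 below the head's centre). It reads a label that lies 80 to 240 along the line and within 20 of it.
- scanner: The scanner as a whole; origin at the centre of the foot's underside, 140 below the head centre, z = 0 when it stands; axes as scanner_head.
- housing: Dust box of a router table: a light plywood box fixed to the bench, 160 (x) by 260 (y) by 60 high, with a barcode label at its +y end and a round 44 port opening with four brass threaded inserts nearer its -y end. Origin at the centre of the underside, x, y along the sides, z up.
- label (a point): Centre of the white barcode label on the housing's top face, 40 (x) by 60 (y), facing up, 60 above the bench.
- port (a point): Centre of the port opening and of the four-insert pattern, on the housing's top face, 60 above the bench; axes as the housing. The inserts are at x +-36, y +-52 from here.
- flange: Aluminium dust-port flange to be held: rectangular plate 100 (x) by 130 (y) by 6 thick, with an upright tube of 42 outside diameter and 50 tall in its middle, and a 10 hole near each corner, at x +-36, y +-52. About 0.3 kg. Origin at the centre of the plate's underside, z up the tube. Lies flat on the bench at the right (-y) with the tube up.
- flange_grip (a point): Grip centre of the flange: on the tube's axis, 36 above the plate's underside (plate top at 6, tube top at 56). Pinch the tube across its 42 mm diameter from above.
- round_flange: Bystander, the wrong flange: black plastic round plate of 110 diameter by 8 with three holes and a 52 stub, 40 high in all. It and the aluminium flange swap places. Origin under its centre.
- clamp: Bystander: steel bar clamp lying along y, 340 long, jaws reaching 100 to its own -x (away from the robot), black handle with a green end, 29 high; origin under the bar's middle.
- glue: Bystander: white glue bottle, 66 diameter, 190 tall, origin under its centre.
- screw_jar: Bystander: amber jar with steel lid, 60 diameter, 75 tall, origin under its centre.
- offcut: Bystander: pine offcut 90 by 120 by 28 lying flat, origin under its centre.
- hammer: Bystander: hammer lying on the bench along its own x, about 300 long; origin under its middle.
- square: Bystander: joiner's square lying flat near the robot, stock 140 along its own x, blade 190 long to -y, 16 high; origin under the stock where the blade leaves it, 15 from the stock's +x end.
- pencil: Bystander: dark pencil 150 long, 8 thick, lying along its own x, origin under its middle.
- flange_hole0 (a point): Centre of the flange's 10 mm hole in its +x +y corner, at the plate's underside.
- insert0 (a point): Mouth of the brass-rimmed threaded hole (7 mm) at the +x +y corner of the housing's pattern, on the top face.
- flange_hole1 (a point): Centre of the flange's 10 mm hole in its -x +y corner, at the plate's underside.
- insert1 (a point): Mouth of the brass-rimmed threaded hole (7 mm) at the -x +y corner of the housing's pattern, on the top face.
- flange_hole2 (a point): Centre of the flange's 10 mm hole in its -x -y corner, at the plate's underside.
- insert2 (a point): Mouth of the brass-rimmed threaded hole (7 mm) at the -x -y corner of the housing's pattern, on the top face.
- flange_hole3 (a point): Centre of the flange's 10 mm hole in its +x -y corner, at the plate's underside.
- insert3 (a point): Mouth of the brass-rimmed threaded hole (7 mm) at the +x -y corner of the housing's pattern, on the top face.
Mind the look-alikes: they are no part of the job. What is shaped like the scanner but turquoise is not meant.

How it is judged:
On the way, in this order (a step that is already met when the one before it is completed fails the run):
1. the scanner is held in the gripper, clear of the bench and steady, with its scan line on the label (contact force between scanner and the fingers above 1 N and height (world z) of scanner above 0.012 m and linear speed of scanner below 0.03 m/s and x of label in the frame of scanner_eye between 0.08 and 0.24 m and y of label in the frame of scanner_eye between -0.02 and 0.02 m and z of label in the frame of scanner_eye between -0.02 and 0.02 m), for 0.6 s.
2. the scanner stands upright on the bench, released (height (world z) of scanner below 0.006 m and angle between scanner's own z axis and vertical below 0.1 rad and contact force between scanner and the fingers below 0.05 N and linear speed of scanner below 0.02 m/s), for 0.2 s.
At the end, for the whole second after the job is handed in: The gripper holds the flange at rest, touching nothing else; each corner hole is within 5 mm horizontally of its threaded hole (either way round) and 8 to 40 mm above the box's top; the scanner stands upright (within 0.1 rad) on the bench, released and at rest (all of step 2 and ((horizontal distance between flange_hole0 and insert0 below 0.005 m and horizontal distance between flange_hole1 and insert1 below 0.005 m and horizontal distance between flange_hole2 and insert2 below 0.005 m and horizontal distance between flange_hole3 and insert3 below 0.005 m) or (horizontal distance between flange_hole0 and insert2 below 0.005 m and horizontal distance between flange_hole1 and insert3 below 0.005 m and horizontal distance between flange_hole2 and insert0 below 0.005 m and horizontal distance between flange_hole3 and insert1 below 0.005 m)) and z of flange_hole0 in the frame of port between 0.008 and 0.04 m and z of flange_hole1 in the frame of port between 0.008 and 0.04 m and z of flange_hole2 in the frame of port between 0.008 and 0.04 m and z of flange_hole3 in the frame of port between 0.008 and 0.04 m and contact force between flange and the fingers above 1 N and contact force between flange and housing below 0.05 N and contact force between flange and scanner below 0.05 N and linear speed of flange below 0.015 m/s and angular speed of flange below 0.15 rad/s and contact force between flange and round_flange below 0.05 N and contact force between flange and clamp below 0.05 N and contact force between flange and glue below 0.05 N and contact force between flange and screw_jar below 0.05 N and contact force between flange and offcut below 0.05 N and contact force between flange and hammer below 0.05 N and contact force between flange and square below 0.05 N and contact force between flange and pencil below 0.05 N); the arm keeps its last pose, push and grip.
It fails at once if the round black flange is moved more than 30 mm (distance of round_flange from where it was at the start of the episode above 0.03 m).
It fails at once if another bystander on the bench is moved more than 30 mm (distance of any of clamp, glue, screw_jar, offcut, hammer, square, pencil from where it was at the start of the episode above 0.03 m).
It also fails if it takes over 61 s, if anything falls off the work surface, if the arm or the gripper's body presses on something with over 40 N, if the wrist force passes 120 N, or if a joint passes its speed limit or range.

## Robot

A 6-joint arm with a two-finger parallel gripper is mounted at the origin on the work surface. World frame = base frame: x ahead of the robot, y to its left, z up, the work surface at z = 0. Lengths are in m, angles in rad, forces in N, time in s.
With the tool pointing down it reaches from about 0.225 to 0.875 m from the base axis. Payload 3.4 kg.
Tool frame: the origin (TCP) lies at the very end of the fingers, on their centre line; the grasp point (between the pads) lies 19 mm behind it; y points along the fingers, x is the direction in which the jaws open and shut, and the axes are right-handed (so a half turn about y gives the same grasp; the last joint's range is limited). The gripper opens to 85 mm and grips with 20 to 120 N. Pads are 22 mm wide; open, the fingers measure 114 mm over their backs; the gripper's body (76 mm by 85 mm) begins 54 mm behind the grasp point. The pads swing forward as they close: fully open they stand 13 mm farther back than shut.
Start: joints at [1.161, 0.276, 1.505, -0, 1.361, -0.121], TCP at [0.164, 0.551, 0.231] pointing down, gripper open.
Joint ranges: [-2.89, 2.89], [-0.75, 2.08], [0.22, 2.7], [-1.18, 4.32], [0.11, 2.71], [-2.7, 2.7]. Speed limits (rad/s): [2.57, 2.57, 3.14, 3.14, 3.14, 3.14].

## Interface

Orientations are given as a unit quaternion [w, x, y, z].
In Python, from rig import bot gives the robot as it stands.
- The arm moves only by the tool step_arm, never from a script. Its argument "targets" is a list of rows, each an object of numbers: "dx", "dy", "dz": the shift along the tool's x, y, z in mm; "rx", "ry", "rz": the turn, a rotation vector about the tool's x, y, z in degrees; "claw": the opening, from -1 (shut) to 1 (fully open). A call has 1 to 12 rows; each row shifts and turns the commanded pose from where the row before left it, along the tool's axes as they then stand; what a row does not reach is not made up. A row lasts 1/10 s, in which the tool goes at most 50 mm and 8.59 degrees, less where a joint would pass 70% of its speed; a pose out of reach is approached as far as the arm can. A call with a gripper value outside its range is refused whole. The fingers move at their own pace and stop on an object; the grip force is fixed at half the most. Time passes only in rows, so rows that do not move let the fingers close. It gives the time, the measured TCP pose, the force and the opening at its end, in the units of the state.
- bot.read_state(): the state, without advancing time (a new reading comes with each control period).
- bot.snapshot(name): name is "scene" or "top" or "wrist"; returns the picture (384x512x3 uint8, red, green, blue); there is no depth.
- bot.camera_params(name): a dict with "fx", "fy", "cx", "cy" (pixels), "cam_to_world" (4x4, takes a point from camera to world coordinates). Camera axes: x right, y down, z forward; pixel columns grow to the right and rows downward; lengths in m; the calibration is good to about 2 mm. A picture is of the moment at which its call begins: read the wrist's pose just before it. camera_params takes no time and is no camera call; for the wrist camera it gives the pose at the moment of the call.
- bot.finish_job(): hands the job in, once; it reports no verdict.
The state is a dict: "time": time; "q": joint angles; "joint_velocities": joint speeds; "joint_torque": joint torques, N m; "ee_pos": TCP position; "orientation": TCP orientation; "ft_force": force on the tool from outside, world axes, zero at the start; "ft_torque": the same for the moment, N m; "width": finger opening in m.
Only numpy, scipy, OpenCV 4.12 (cv2) and the standard library are available. Lean on these libraries where they do the work, as an engineer would, in place of code of your own. Each camera call takes 0.05 s, during which the arm holds its last target. There are 200 camera calls.

## Working session

There is one attempt and no reset: what is moved stays moved. The work goes in short steps, Python scripts to look and compute and a tool call to move; the robot and the scene stay as the last step left them, time stands still between calls to the robot, and variables do not carry over. Pictures are saved under pics/ and viewed, about 8 in all and at most 12, crops included, and the job is handed in when it is done.

Besides the shell and the picture viewer there is one more tool, called after ">>>" as name(argument=value, ...), one argument or row to a line, values as JSON. step_arm: Moves the arm, as the interface text tells. Its arguments: {"type":"object","properties":{"targets":{"type":"array"}},"required":["targets"]}

```bash
mkdir -p pics; ls; cat > h.py <<'E'
import numpy as np, cv2
from rig import bot
from scipy.spatial.transform import Rotation as R
def snap(name, fn=None):
    P=bot.camera_params(name); im=np.array(bot.snapshot(name))
    if fn: cv2.imwrite('pics/'+fn, im[:,:,::-1])
    return im,P
def ray(P,u,v):
    T=np.array(P['cam_to_world']); d=T[:3,:3]@np.array([(u-P['cx'])/P['fx'],(v-P['cy'])/P['fy'],1]); return T[:3,3],d/np.linalg.norm(d)
def onz(P,u,v,z):
    o,d=ray(P,u,v); return o+d*(z-o[2])/d[2]
def tri(rays):
    A=np.zeros((3,3)); b=np.zeros(3)
    for o,d in rays:
        M=np.eye(3)-np.outer(d,d); A+=M; b+=M@o
    p=np.linalg.solve(A,b); return p,[round(float(np.linalg.norm((np.eye(3)-np.outer(d,d))@(p-o))),4) for o,d in rays]
def proj(P,p):
    T=np.array(P['cam_to_world']); c=T[:3,:3].T@(np.array(p)-T[:3,3]); return np.array([P['fx']*c[0]/c[2]+P['cx'],P['fy']*c[1]/c[2]+P['cy']])
def tcp():
    s=bot.read_state(); q=s['orientation']; return np.array(s['ee_pos']),R.from_quat([q[1],q[2],q[3],q[0]]),s
E
python3 - <<'E'
from h import *
np.set_printoptions(precision=4,suppress=True)
p,r,s=tcp(); print(s['time'],p,r.as_matrix(),s['width'])
a,Pa=snap('scene','scene0.png'); b,Pb=snap('top','top0.png')
print(Pa,Pb)
E
```

```text
pics
0.0 [0.1635 0.5507 0.2304] [[ 0.2847 -0.0007 -0.9586]
 [ 0.9586 -0.0017  0.2847]
 [-0.0019 -1.      0.0002]] 0.0856952436652985
{'fx': 381.7092153277186, 'fy': 381.7092153277186, 'cx': 251.06492871122367, 'cy': 195.3083332462521, 'cam_to_world': array([[-0.0558,  0.6789, -0.7321,  1.4805],
       [ 0.9984,  0.0424, -0.0368,  0.126 ],
       [ 0.0061, -0.733 , -0.6802,  0.9846],
       [ 0.    ,  0.    ,  0.    ,  1.    ]])} {'fx': 471.6237056987748, 'fy': 471.6237056987748, 'cx': 260.1659172014556, 'cy': 192.246845449032, 'cam_to_world': array([[-0.0281, -0.9958,  0.0874,  0.4261],
       [-0.9995,  0.0266, -0.0181,  0.0674],
       [ 0.0157, -0.0879, -0.996 ,  1.4541],
       [ 0.    ,  0.    ,  0.    ,  1.    ]])}
```

View pics/scene0.png

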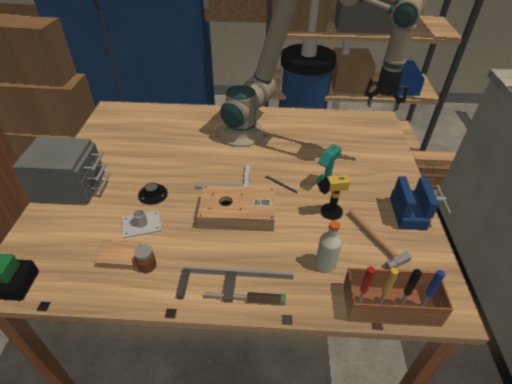

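View pics/top0.png

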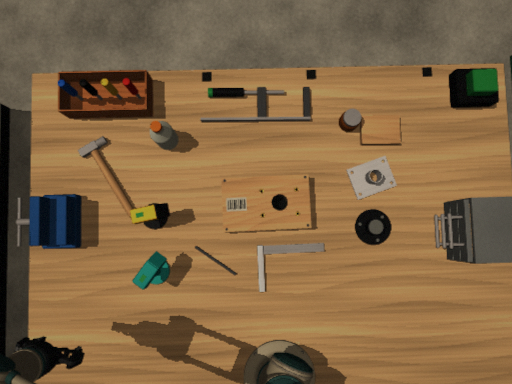

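The scene view shows the yellow scanner at (338,184), the turquoise decoy at (330,160), the box at (236,208) and the aluminium flange at (141,222). In the top view they are at (145,213), (152,270), (266,203) and (372,177), with the label at (236,204), the port at (280,202) and the black flange at (373,227).

```bash
cat > m1.py <<'E'
from h import *
np.set_printoptions(precision=4,suppress=True)
A=cv2.imread('pics/scene0.png')[:,:,::-1].copy(); B=cv2.imread('pics/top0.png')[:,:,::-1].copy()
Pa=bot.camera_params('scene'); Pb=bot.camera_params('top')
def mask(im,lo,hi,roi):
    h=cv2.cvtColor(im,cv2.COLOR_RGB2HSV); m=cv2.inRange(h,np.array(lo),np.array(hi)); k=np.zeros_like(m); x0,y0,x1,y1=roi; k[y0:y1,x0:x1]=m[y0:y1,x0:x1]; return k
def big(m):
    c=max(cv2.findContours(m,0,1)[0],key=cv2.contourArea); return c,cv2.minAreaRect(c)
ya=mask(A,(22,170,70),(35,255,255),(310,165,360,205)); yb=mask(B,(22,170,70),(35,255,255),(120,195,175,230))
ca,ra=big(ya); cb,rb=big(yb); print('yellow',ra,rb,cv2.contourArea(ca),cv2.contourArea(cb))
p,e=tri([ray(Pa,*ra[0]),ray(Pb,*rb[0])]); print('head',p,e)
box=cv2.boxPoints(rb); print('head top corners z.16',[onz(Pb,*c,.16)[:2] for c in box])
# housing label
lb=mask(B,(0,0,120),(180,70,255),(222,192,252,216)); cl,rl=big(lb); print('label',rl, onz(Pb,*rl[0],.06))
# dark port
pb=mask(B,(0,0,0),(180,255,50),(265,190,295,214)); cp,rp=big(pb); print('port',rp,onz(Pb,*rp[0],.06))
pa=mask(A,(0,0,0),(180,255,50),(212,192,240,210)); cpa,rpa=big(pa); print(rpa, tri([ray(Pa,*rpa[0]),ray(Pb,*rp[0])]))
# flange plate
fb=mask(B,(0,0,110),(180,50,255),(340,150,405,205)); cf,rf=big(cv2.morphologyEx(fb,cv2.MORPH_CLOSE,np.ones((9,9)))); print('flange',rf,onz(Pb,*rf[0],.006)); print([onz(Pb,*c,.006)[:2] for c in cv2.boxPoints(rf)])
C=np.hstack([cv2.resize(B[185:235,120:180],None,fx=6,fy=6),cv2.resize(B[150:205,340:410],None,fx=5.45,fy=5.45)[:300]])
D=np.hstack([cv2.resize(A[140:225,300:370],None,fx=3.5,fy=3.5)[:290],cv2.resize(A[180:240,190:280],None,fx=4.8,fy=4.8)[:288].copy() if 0 else cv2.resize(A[180:240,190:280],(435,297))[:290]])
w=min(C.shape[1],D.shape[1]); cv2.imwrite('pics/crop1.png',np.vstack([C[:,:w],D[:,:w]])[:,:,::-1])
E
python3 m1.py
```

```text
Traceback (most recent call last):
  File "m1.py", line 10, in <module>
    ca,ra=big(ya); cb,rb=big(yb); print('yellow',ra,rb,cv2.contourArea(ca),cv2.contourArea(cb))
          ~~~^^^^
  File "m1.py", line 8, in big
    c=max(cv2.findContours(m,0,1)[0],key=cv2.contourArea); return c,cv2.minAreaRect(c)
ValueError: max() iterable argument is empty
```

```bash
python3 -c "
import cv2
A=cv2.imread('pics/scene0.png');B=cv2.imread('pics/top0.png')
for I,u,v in((A,338,184),(A,330,184),(A,345,184),(B,145,213),(B,138,214),(B,236,204),(B,228,204),(B,280,202),(B,372,190),(B,250,225)): print(u,v,cv2.cvtColor(I,cv2.COLOR_BGR2HSV)[v,u])"
sed -i 's/(22,170,70),(35,255,255)/(20,205,70),(35,255,255)/g' m1.py; python3 m1.py
```

```text
338 184 [ 20 163 136]
330 184 [ 20 158 102]
345 184 [ 20 162 129]
145 213 [ 26 195 174]
138 214 [ 63 158 116]
236 204 [ 21  59 116]
228 204 [ 19  64 108]
280 202 [24 85 15]
372 190 [ 16  37 167]
250 225 [ 16 140 177]Traceback (most recent call last):
  File "m1.py", line 10, in <module>
    ca,ra=big(ya); cb,rb=big(yb); print('yellow',ra,rb,cv2.contourArea(ca),cv2.contourArea(cb))
          ~~~^^^^
  File "m1.py", line 8, in big
    c=max(cv2.findContours(m,0,1)[0],key=cv2.contourArea); return c,cv2.minAreaRect(c)
ValueError: max() iterable argument is empty
```

```bash
python3 -c "
import cv2,numpy as np
A=cv2.imread('pics/scene0.png')
H=cv2.cvtColor(A,cv2.COLOR_BGR2HSV)
for v in range(174,206,4): print(v,[tuple(int(t) for t in H[v,u]) for u in range(318,358,4)])"
sed -i 's/ya=mask(A,(20,205,70)/ya=mask(A,(22,190,60)/; s/yb=mask(B,(20,205,70)/yb=mask(B,(23,170,90)/' m1.py; python3 m1.py
```

```text
174 [(16, 106, 164), (48, 50, 118), (85, 146, 68), (81, 106, 89), (16, 106, 168), (17, 111, 165), (17, 116, 173), (18, 116, 173), (16, 104, 166), (16, 105, 167)]
178 [(84, 129, 73), (85, 145, 72), (19, 68, 30), (21, 161, 193), (21, 163, 194), (25, 145, 158), (58, 118, 115), (21, 163, 193), (16, 107, 178), (16, 107, 177)]
182 [(84, 140, 73), (15, 23, 22), (60, 13, 20), (21, 158, 150), (21, 161, 193), (21, 161, 188), (21, 160, 182), (20, 161, 179), (18, 120, 159), (16, 105, 163)]
186 [(16, 99, 93), (60, 10, 25), (60, 11, 23), (20, 159, 104), (20, 161, 130), (20, 163, 128), (20, 161, 128), (20, 163, 127), (16, 106, 171), (16, 105, 172)]
190 [(16, 105, 160), (30, 13, 20), (0, 13, 20), (19, 157, 125), (20, 158, 116), (20, 159, 111), (18, 136, 141), (18, 124, 142), (16, 106, 171), (16, 105, 170)]
194 [(16, 105, 172), (16, 105, 165), (16, 104, 150), (17, 109, 152), (20, 161, 109), (20, 153, 110), (16, 105, 167), (17, 107, 165), (16, 106, 164), (16, 104, 164)]
198 [(17, 106, 166), (16, 104, 166), (16, 105, 163), (16, 101, 104), (20, 127, 46), (16, 108, 104), (16, 105, 163), (16, 105, 162), (17, 105, 162), (16, 105, 161)]
202 [(16, 104, 176), (16, 105, 177), (16, 103, 163), (17, 92, 50), (0, 13, 20), (16, 106, 159), (16, 106, 178), (16, 105, 179), (16, 106, 178), (16, 104, 176)]Traceback (most recent call last):
  File "m1.py", line 10, in <module>
    ca,ra=big(ya); cb,rb=big(yb); print('yellow',ra,rb,cv2.contourArea(ca),cv2.contourArea(cb))
          ~~~^^^^
  File "m1.py", line 8, in big
    c=max(cv2.findContours(m,0,1)[0],key=cv2.contourArea); return c,cv2.minAreaRect(c)
ValueError: max() iterable argument is empty
```

```bash

sed -i 's/^ya=.*/ya=mask(A,(19,110,142),(70,255,255),(326,172,352,192)); yb=mask(B,(19,150,110),(75,255,255),(125,200,172,226))/' m1.py; python3 m1.py
```

```text
yellow ((338.5, 179.0), (8.0, 21.0), 90.0) ((142.44229125976562, 213.7115478515625), (14.512594223022461, 25.298982620239258), 78.69007110595703) 142.0 323.5
head [0.4897 0.3688 0.1556] [0.0006, 0.0006]
head top corners z.16 [array([0.5031, 0.4048]), array([0.5149, 0.3371]), array([0.4757, 0.3297]), array([0.4641, 0.3972])]
label ((236.0, 204.0), (12.0, 18.0), 90.0) [0.5155 0.1145 0.06  ]
port ((279.0, 202.0), (14.0, 14.0), 90.0) [ 0.518 -0.013  0.06 ]
((225.5, 202.5), (3.0, 9.0), 90.0) (array([ 0.5185, -0.0128,  0.0511]), [0.0006, 0.0006])
flange ((371.06707763671875, 177.39634704589844), (31.31102752685547, 40.94139099121094), 69.775146484375) [ 0.5903 -0.3043  0.006 ]
[array([ 0.616 , -0.2287]), array([ 0.6574, -0.3508]), array([ 0.5645, -0.3797]), array([ 0.5238, -0.2582])]
```

View pics/crop1.png

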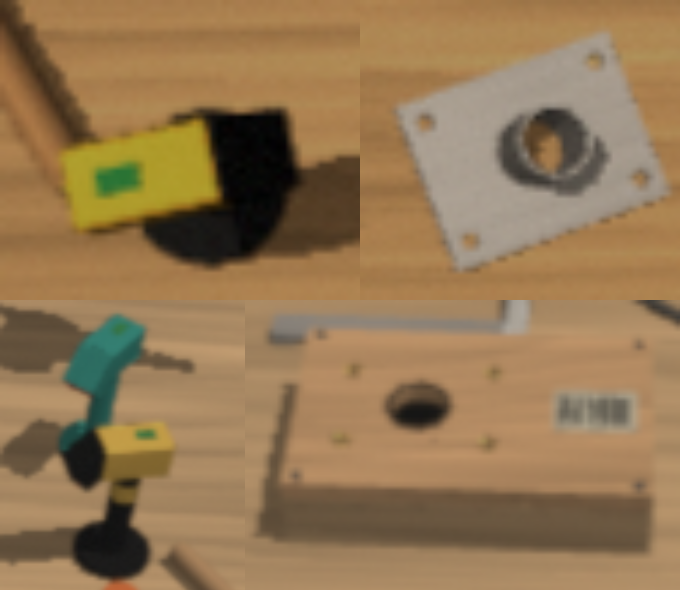

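The crop shows the scanner's snout to the lower right of its yellow head with the hammer handle's end behind it, the flange with its four holes and tube, and the box with its port, four brass inserts and label. Head top triangulates to 0.156 (expected 0.16) and the port to 0.051 (expected 0.06, with a shallow dark crescent in the scene view). Next I approach above the scanner.

>>> step_arm(
  targets=[
    {"dx": -7,"dy": -4,"dz": -30,"claw": 1},
    {"dx": -7,"dy": -4,"dz": -30,"claw": 1},
    {"dx": -7,"dy": -4,"dz": -30,"claw": 1},
    {"dx": -7,"dy": -4,"dz": -30,"claw": 1},
    {"dx": -7,"dy": -4,"dz": -30,"claw": 1},
    {"dx": -7,"dy": -4,"dz": -30,"claw": 1},
    {"dx": -7,"dy": -4,"dz": -31,"claw": 1},
    {"dx": -7,"dy": -4,"dz": -31,"claw": 1},
    {"dx": -7,"dy": -4,"dz": -31,"claw": 1},
    {"dx": -7,"dy": -4,"dz": -31,"claw": 1},
    {"dx": -6,"dy": -4,"dz": -30,"claw": 1},
    {"dx": -6,"dy": -4,"dz": -30,"claw": 1},
  ],
)

```text
invalid input at $.targets[0]: expected keys dx, dy, dz, rx, ry, rz, claw
```

>>> step_arm(
  targets=[
    {"ry": 7,"claw": 1},
    {"ry": 7,"claw": 1},
    {"ry": 7,"claw": 1},
    {"ry": 7,"claw": 1},
    {"ry": 7,"claw": 1},
    {"ry": 7,"claw": 1},
    {"ry": 7,"claw": 1},
    {"ry": 7,"claw": 1},
    {"ry": 7.6,"claw": 1},
    {"claw": 1},
    {"claw": 1},
  ],
)

```text
invalid input at $.targets[0]: expected keys dx, dy, dz, rx, ry, rz, claw
```

```bash
python3 - <<'E'
from h import *
np.set_printoptions(precision=4,suppress=True)
p,r,s=tcp(); print(s['time'],p,r.as_matrix(),s['width'],np.array(s['q']))
a,P=snap('wrist','w1.png'); print(P)
E
```

```text
0.1 [0.1635 0.5507 0.2305] [[ 0.2848 -0.0007 -0.9586]
 [ 0.9586 -0.0015  0.2848]
 [-0.0017 -1.      0.0002]] 0.08550487194462453 [ 1.161   0.2765  1.506   0.      1.3607 -0.121 ]
{'fx': 278.280580728892, 'fy': 278.280580728892, 'cx': 258.81512223942445, 'cy': 192.21786412194774, 'cam_to_world': array([[ 0.2851,  0.9064,  0.3116,  0.0848],
       [ 0.9585, -0.2692, -0.094 ,  0.5741],
       [-0.0013,  0.3255, -0.9455,  0.373 ],
       [ 0.    ,  0.    ,  0.    ,  1.    ]])}
```

View pics/w1.png

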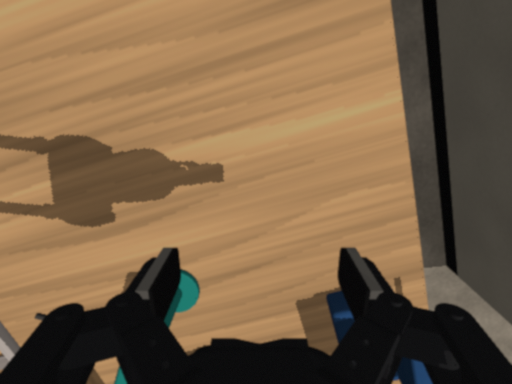

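The wrist view (arm not yet moved) shows the fingers at the bottom and only bench, shadow and decoy above. Every row needs all keys, so I resend.

>>> step_arm(
  targets=[
    {"dx": -7,"dy": -4,"dz": -30,"rx": 0,"ry": 0,"rz": 0,"claw": 1},
    {"dx": -7,"dy": -4,"dz": -30,"rx": 0,"ry": 0,"rz": 0,"claw": 1},
    {"dx": -7,"dy": -4,"dz": -30,"rx": 0,"ry": 0,"rz": 0,"claw": 1},
    {"dx": -7,"dy": -4,"dz": -30,"rx": 0,"ry": 0,"rz": 0,"claw": 1},
    {"dx": -7,"dy": -4,"dz": -30,"rx": 0,"ry": 0,"rz": 0,"claw": 1},
    {"dx": -7,"dy": -4,"dz": -30,"rx": 0,"ry": 0,"rz": 0,"claw": 1},
    {"dx": -7,"dy": -4,"dz": -31,"rx": 0,"ry": 0,"rz": 0,"claw": 1},
    {"dx": -7,"dy": -4,"dz": -31,"rx": 0,"ry": 0,"rz": 0,"claw": 1},
    {"dx": -7,"dy": -4,"dz": -31,"rx": 0,"ry": 0,"rz": 0,"claw": 1},
    {"dx": -7,"dy": -4,"dz": -31,"rx": 0,"ry": 0,"rz": 0,"claw": 1},
    {"dx": -6,"dy": -4,"dz": -30,"rx": 0,"ry": 0,"rz": 0,"claw": 1},
    {"dx": -6,"dy": -4,"dz": -30,"rx": 0,"ry": 0,"rz": 0,"claw": 1},
  ],
)

```text
time: 1.35
ee_pos: [0.4902, 0.3681, 0.2791]
orientation: [0.567, -0.567, -0.423, 0.423]
ft_force: [-0.4, 0.8, -0.5]
width: 0.0854
```

>>> step_arm(
  targets=[
    {"dx": 0,"dy": 0,"dz": 0,"rx": 0,"ry": 7,"rz": 0,"claw": 1},
    {"dx": 0,"dy": 0,"dz": 0,"rx": 0,"ry": 7,"rz": 0,"claw": 1},
    {"dx": 0,"dy": 0,"dz": 0,"rx": 0,"ry": 7,"rz": 0,"claw": 1},
    {"dx": 0,"dy": 0,"dz": 0,"rx": 0,"ry": 7,"rz": 0,"claw": 1},
    {"dx": 0,"dy": 0,"dz": 0,"rx": 0,"ry": 7,"rz": 0,"claw": 1},
    {"dx": 0,"dy": 0,"dz": 0,"rx": 0,"ry": 7,"rz": 0,"claw": 1},
    {"dx": 0,"dy": 0,"dz": 0,"rx": 0,"ry": 7,"rz": 0,"claw": 1},
    {"dx": 0,"dy": 0,"dz": 0,"rx": 0,"ry": 7,"rz": 0,"claw": 1},
    {"dx": 0,"dy": 0,"dz": 0,"rx": 0,"ry": 7.6,"rz": 0,"claw": 1},
    {"dx": 0,"dy": 0,"dz": 0,"rx": 0,"ry": 0,"rz": 0,"claw": 1},
    {"dx": 0,"dy": 0,"dz": 0,"rx": 0,"ry": 0,"rz": 0,"claw": 1},
  ],
)

```text
time: 2.45
ee_pos: [0.4892, 0.3689, 0.279]
orientation: [-0.704, 0.704, 0.062, -0.062]
ft_force: [-0.2, 0.4, -0.4]
width: 0.0855
```

```bash
python3 - <<'E'
from h import *
np.set_printoptions(precision=4,suppress=True)
p,r,s=tcp(); print(s['time'],p,r.as_matrix(),s['width'],np.array(s['q']))
a,P=snap('wrist','w2.png'); np.save('w2.npy',P,allow_pickle=True)
E
```

```text
2.45 [0.4892 0.3689 0.279 ] [[ 0.9848 -0.0005 -0.1738]
 [ 0.1738 -0.0002  0.9848]
 [-0.0005 -1.     -0.0001]] 0.08548439369394228 [0.5325 0.3127 1.3347 0.0001 1.4947 0.3578]
```

View pics/w2.png

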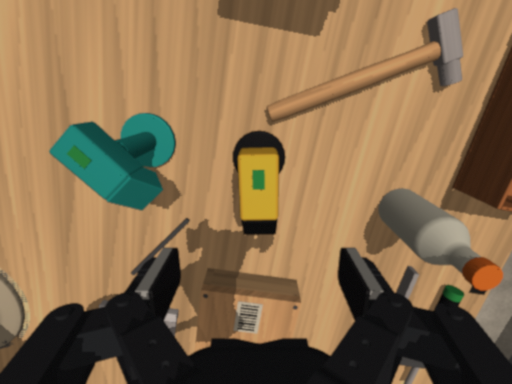

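The wrist view shows the scanner head upright at (259,185), green patch at (258,180), the label at (248,318), the hammer handle end at (275,113), and the glue and decoy well to the sides.

```bash
python3 - <<'E'
from h import *
np.set_printoptions(precision=4,suppress=True)
P=np.load('w2.npy',allow_pickle=True).item(); Pb=bot.camera_params('top')
I=cv2.imread('pics/w2.png'); H=cv2.cvtColor(I,cv2.COLOR_BGR2HSV)
m=cv2.inRange(H,(19,140,120),(75,255,255)); m[:130]=0; m[240:]=0; m[:,:225]=0; m[:,295:]=0
c=max(cv2.findContours(m,0,1)[0],key=cv2.contourArea); rr=cv2.minAreaRect(c); print(rr)
print('head z.16',onz(P,*rr[0],.16)); q=[onz(P,*b,.16)[:2] for b in cv2.boxPoints(rr)]; print(q)
print('tri',tri([ray(P,*rr[0]),ray(Pb,142.44,213.7)]))
g=cv2.inRange(H,(0,0,150),(180,60,255)); g[:295]=0; g[340:]=0; g[:,:225]=0; g[:,275:]=0
g=cv2.morphologyEx(g,cv2.MORPH_CLOSE,np.ones((5,5))); c=max(cv2.findContours(g,0,1)[0],key=cv2.contourArea); rl=cv2.minAreaRect(c); print(rl,onz(P,*rl[0],.06),[onz(P,*b,.06)[:2] for b in cv2.boxPoints(rl)])
print('tri',tri([ray(P,*rl[0]),ray(Pb,236,204)]))
E
```

```text
((258.0, 184.0), (70.0, 40.0), 90.0)
head z.16 [0.4896 0.3705 0.16  ]
[array([0.4651, 0.4013]), array([0.5023, 0.4078]), array([0.5164, 0.3369]), array([0.4759, 0.3298])]
tri (array([0.4898, 0.3686, 0.1539]), [0.0001, 0.0001])
((247.4857940673828, 316.4496765136719), (23.014787673950195, 28.020036697387695), 10.784297943115234) [0.5167 0.1151 0.06  ] [array([0.4979, 0.0874]), array([0.4981, 0.1438]), array([0.5349, 0.1418]), array([0.5363, 0.0849])]
tri (array([0.5162, 0.1146, 0.0594]), [0.0006, 0.0006])
```

Head is at (0.490, 0.370, top 0.154–0.16) and label at (0.516, 0.115, 0.059), which agrees with the text. The tool is centred, so I descend and grip.

>>> step_arm(
  targets=[
    {"dx": 0,"dy": 25,"dz": 0,"rx": 0,"ry": 0,"rz": 0,"claw": 1},
    {"dx": 0,"dy": 30,"dz": 0,"rx": 0,"ry": 0,"rz": 0,"claw": 1},
    {"dx": 0,"dy": 30,"dz": 0,"rx": 0,"ry": 0,"rz": 0,"claw": 1},
    {"dx": 0,"dy": 30,"dz": 1,"rx": 0,"ry": 0,"rz": 0,"claw": 1},
    {"dx": 0,"dy": 25,"dz": 0,"rx": 0,"ry": 0,"rz": 0,"claw": 1},
    {"dx": 0,"dy": 15,"dz": 0,"rx": 0,"ry": 0,"rz": 0,"claw": 1},
    {"dx": 0,"dy": 6,"dz": 0,"rx": 0,"ry": 0,"rz": 0,"claw": 1},
    {"dx": 0,"dy": 0,"dz": 0,"rx": 0,"ry": 0,"rz": 0,"claw": 1},
  ],
)

```text
time: 3.3
ee_pos: [0.4888, 0.3697, 0.1176]
orientation: [-0.704, 0.705, 0.061, -0.062]
ft_force: [-1.0, 0.2, 0.8]
width: 0.0855
```

>>> step_arm(
  targets=[
    {"dx": 0,"dy": 0,"dz": 0,"rx": 0,"ry": 0,"rz": 0,"claw": -1},
    {"dx": 0,"dy": 0,"dz": 0,"rx": 0,"ry": 0,"rz": 0,"claw": -1},
    {"dx": 0,"dy": 0,"dz": 0,"rx": 0,"ry": 0,"rz": 0,"claw": -1},
    {"dx": 0,"dy": 0,"dz": 0,"rx": 0,"ry": 0,"rz": 0,"claw": -1},
    {"dx": 0,"dy": 0,"dz": 0,"rx": 0,"ry": 0,"rz": 0,"claw": -1},
    {"dx": 0,"dy": 0,"dz": 0,"rx": 0,"ry": 0,"rz": 0,"claw": -1},
    {"dx": 0,"dy": 0,"dz": 0,"rx": 0,"ry": 0,"rz": 0,"claw": -1},
    {"dx": 0,"dy": 0,"dz": 0,"rx": 0,"ry": 0,"rz": 0,"claw": -1},
    {"dx": 0,"dy": 0,"dz": 0,"rx": 0,"ry": 0,"rz": 0,"claw": -1},
    {"dx": 0,"dy": 0,"dz": 0,"rx": 0,"ry": 0,"rz": 0,"claw": -1},
  ],
)

```text
time: 4.3
ee_pos: [0.4893, 0.3703, 0.1194]
orientation: [0.705, -0.704, -0.061, 0.06]
ft_force: [-2.0, -0.3, 5.5]
width: 0.0393
```

>>> step_arm(
  targets=[
    {"dx": 0,"dy": -8,"dz": 0,"rx": 0,"ry": 0,"rz": 0,"claw": -1},
    {"dx": 0,"dy": -16,"dz": 0,"rx": 0,"ry": 0,"rz": 0,"claw": -1},
    {"dx": 0,"dy": -16,"dz": 0,"rx": 0,"ry": 0,"rz": 0,"claw": -1},
    {"dx": -2,"dy": -14,"dz": -8,"rx": 0,"ry": 0,"rz": 0,"claw": -1},
    {"dx": -3,"dy": 0,"dz": -15,"rx": 0,"ry": 0,"rz": 0,"claw": -1},
    {"dx": -4,"dy": 0,"dz": -19,"rx": 0,"ry": 0,"rz": 0,"claw": -1},
    {"dx": -4,"dy": 0,"dz": -19,"rx": 0,"ry": 0,"rz": 0,"claw": -1},
    {"dx": -3,"dy": 0,"dz": -15,"rx": 0,"ry": 0,"rz": 0,"claw": -1},
    {"dx": -2,"dy": 0,"dz": -10,"rx": 0,"ry": 0,"rz": 0,"claw": -1},
    {"dx": 0,"dy": 0,"dz": -1,"rx": 0,"ry": 0,"rz": 0,"claw": -1},
    {"dx": 0,"dy": 0,"dz": 0,"rx": 0,"ry": 0,"rz": 0,"claw": -1},
    {"dx": 0,"dy": 0,"dz": 0,"rx": 0,"ry": 0,"rz": 0,"claw": -1},
  ],
)

```text
time: 5.5
ee_pos: [0.4866, 0.2817, 0.1723]
orientation: [0.705, -0.704, -0.061, 0.061]
ft_force: [1.1, 0.7, -2.8]
width: 0.0397
```

```bash
python3 - <<'E'
from h import *
np.set_printoptions(precision=4,suppress=True)
p,r,s=tcp(); print(s['time'],p,r.as_matrix(),s['width'],s['ft_force'])
a,P=snap('scene'); b,Pb=snap('top'); w,Pw=snap('wrist')
u,v=proj(P,[p[0],p[1],.12]).astype(int); ub,vb=proj(Pb,[p[0],p[1],.12]).astype(int)
C=np.hstack([cv2.resize(a[v-60:v+60,u-60:u+60],(400,400)),cv2.resize(w,(400,400))]); cv2.imwrite('pics/hold.png',C[:,:,::-1])
E
```

```text
5.5 [0.4866 0.2817 0.1723] [[ 0.9852  0.0003 -0.1713]
 [ 0.1713  0.0008  0.9852]
 [ 0.0005 -1.      0.0008]] 0.03966150766747319 [ 1.1463  0.6668 -2.8239]
```

View pics/hold.png

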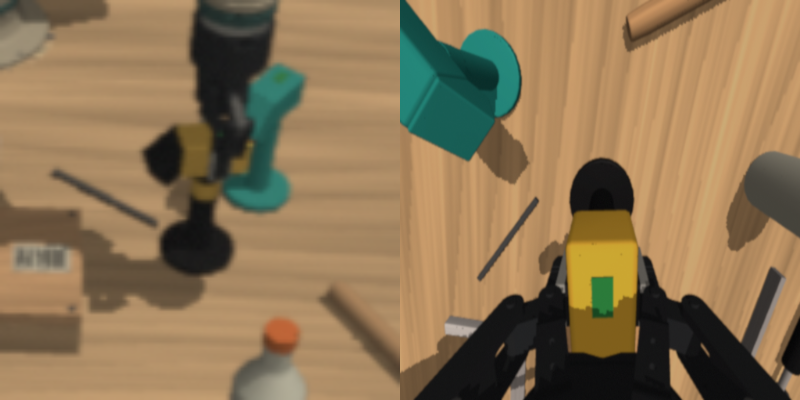

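The left half shows the scanner hanging upright from the gripper, clear of the bench, with its snout towards the label. The right half (wrist) shows the head square between the pads. The head is at about (0.487, 0.282, 0.193), and I hold it for 1.2 s.

>>> step_arm(
  targets=[
    {"dx": 0,"dy": 0,"dz": 0,"rx": 0,"ry": 0,"rz": 0,"claw": -1},
    {"dx": 0,"dy": 0,"dz": 0,"rx": 0,"ry": 0,"rz": 0,"claw": -1},
    {"dx": 0,"dy": 0,"dz": 0,"rx": 0,"ry": 0,"rz": 0,"claw": -1},
    {"dx": 0,"dy": 0,"dz": 0,"rx": 0,"ry": 0,"rz": 0,"claw": -1},
    {"dx": 0,"dy": 0,"dz": 0,"rx": 0,"ry": 0,"rz": 0,"claw": -1},
    {"dx": 0,"dy": 0,"dz": 0,"rx": 0,"ry": 0,"rz": 0,"claw": -1},
    {"dx": 0,"dy": 0,"dz": 0,"rx": 0,"ry": 0,"rz": 0,"claw": -1},
    {"dx": 0,"dy": 0,"dz": 0,"rx": 0,"ry": 0,"rz": 0,"claw": -1},
    {"dx": 0,"dy": 0,"dz": 0,"rx": 0,"ry": 0,"rz": 0,"claw": -1},
    {"dx": 0,"dy": 0,"dz": 0,"rx": 0,"ry": 0,"rz": 0,"claw": -1},
    {"dx": 0,"dy": 0,"dz": 0,"rx": 0,"ry": 0,"rz": 0,"claw": -1},
    {"dx": 0,"dy": 0,"dz": 0,"rx": 0,"ry": 0,"rz": 0,"claw": -1},
  ],
)

```text
time: 6.85
ee_pos: [0.4863, 0.2811, 0.1723]
orientation: [0.705, -0.704, -0.061, 0.061]
ft_force: [0.3, 0.3, -4.1]
width: 0.0396
```

>>> step_arm(
  targets=[
    {"dx": 2,"dy": 0,"dz": 11,"rx": 0,"ry": 0,"rz": 0,"claw": -1},
    {"dx": 4,"dy": 0,"dz": 19,"rx": 0,"ry": 0,"rz": 0,"claw": -1},
    {"dx": 4,"dy": 0,"dz": 19,"rx": 0,"ry": 0,"rz": 0,"claw": -1},
    {"dx": 4,"dy": 0,"dz": 19,"rx": 0,"ry": 0,"rz": 0,"claw": -1},
    {"dx": 4,"dy": 5,"dz": 14,"rx": 0,"ry": 0,"rz": 0,"claw": -1},
    {"dx": 0,"dy": 14,"dz": 5,"rx": 0,"ry": 0,"rz": 0,"claw": -1},
    {"dx": 0,"dy": 14,"dz": 0,"rx": 0,"ry": 0,"rz": 0,"claw": -1},
    {"dx": 0,"dy": 10,"dz": 0,"rx": 0,"ry": 0,"rz": 0,"claw": -1},
    {"dx": 0,"dy": 5,"dz": 0,"rx": 0,"ry": 0,"rz": 0,"claw": -1},
    {"dx": 0,"dy": 3,"dz": 0,"rx": 0,"ry": 0,"rz": 0,"claw": -1},
    {"dx": 0,"dy": 1,"dz": 0,"rx": 0,"ry": 0,"rz": 0,"claw": -1},
    {"dx": 0,"dy": 0,"dz": 0,"rx": 0,"ry": 0,"rz": 0,"claw": -1},
  ],
)

```text
time: 8.05
ee_pos: [0.4895, 0.3699, 0.1207]
orientation: [0.705, -0.704, -0.061, 0.06]
ft_force: [0.0, 0.4, -2.4]
width: 0.0393
```

>>> step_arm(
  targets=[
    {"dx": 0,"dy": 0.8,"dz": 0,"rx": 0,"ry": 0,"rz": 0,"claw": -1},
    {"dx": 0,"dy": 0.4,"dz": 0,"rx": 0,"ry": 0,"rz": 0,"claw": -1},
    {"dx": 0,"dy": 0,"dz": 0,"rx": 0,"ry": 0,"rz": 0,"claw": -1},
  ],
)

```text
time: 8.35
ee_pos: [0.4894, 0.37, 0.1195]
orientation: [0.705, -0.704, -0.061, 0.06]
ft_force: [0.2, -0.4, -2.1]
width: 0.0392
```

>>> step_arm(
  targets=[
    {"dx": 0,"dy": 0.6,"dz": 0,"rx": 0,"ry": 0,"rz": 0,"claw": -1},
    {"dx": 0,"dy": 0,"dz": 0,"rx": 0,"ry": 0,"rz": 0,"claw": -1},
    {"dx": 0,"dy": 0,"dz": 0,"rx": 0,"ry": 0,"rz": 0,"claw": -0.1},
    {"dx": 0,"dy": 0,"dz": 0,"rx": 0,"ry": 0,"rz": 0,"claw": 0.2},
    {"dx": 0,"dy": 0,"dz": 0,"rx": 0,"ry": 0,"rz": 0,"claw": 0.6},
    {"dx": 0,"dy": 0,"dz": 0,"rx": 0,"ry": 0,"rz": 0,"claw": 1},
    {"dx": 0,"dy": 0,"dz": 0,"rx": 0,"ry": 0,"rz": 0,"claw": 1},
    {"dx": 0,"dy": 0,"dz": 0,"rx": 0,"ry": 0,"rz": 0,"claw": 1},
    {"dx": 0,"dy": 0,"dz": 0,"rx": 0,"ry": 0,"rz": 0,"claw": 1},
    {"dx": 0,"dy": 0,"dz": 0,"rx": 0,"ry": 0,"rz": 0,"claw": 1},
  ],
)

```text
time: 9.35
ee_pos: [0.4892, 0.3699, 0.1185]
orientation: [0.705, -0.704, -0.061, 0.061]
ft_force: [-0.0, -0.9, -0.7]
width: 0.0851
```

>>> step_arm(
  targets=[
    {"dx": 0,"dy": -10,"dz": 0,"rx": 0,"ry": 0,"rz": 0,"claw": 1},
    {"dx": 0,"dy": -20,"dz": 0,"rx": 0,"ry": 0,"rz": 0,"claw": 1},
    {"dx": 0,"dy": -30,"dz": 0,"rx": 0,"ry": 0,"rz": 0,"claw": 1},
    {"dx": 0,"dy": -30,"dz": 0,"rx": 0,"ry": 0,"rz": 0,"claw": 1},
    {"dx": 0,"dy": -30,"dz": 0,"rx": 0,"ry": 0,"rz": 0,"claw": 1},
    {"dx": 0,"dy": -25,"dz": 0,"rx": 0,"ry": 0,"rz": 0,"claw": 1},
    {"dx": 0,"dy": -15,"dz": 0,"rx": 0,"ry": 0,"rz": 0,"claw": 1},
    {"dx": 0,"dy": 0,"dz": 0,"rx": 0,"ry": 0,"rz": 0,"claw": 1},
  ],
)

```text
time: 10.15
ee_pos: [0.4903, 0.3707, 0.2822]
orientation: [0.706, -0.703, -0.063, 0.059]
ft_force: [0.1, -0.2, -0.4]
width: 0.0854
```

```bash
python3 - <<'E'
from h import *
np.set_printoptions(precision=4,suppress=True)
p,r,s=tcp(); print(s['time'],p,r.as_matrix()[:,0],s['width'],s['ft_force'])
w,P=snap('wrist','w3.png')
H=cv2.cvtColor(w,cv2.COLOR_RGB2HSV)
m=cv2.inRange(H,(19,140,120),(75,255,255)); m[:110]=0; m[240:]=0; m[:,:225]=0; m[:,295:]=0
c=max(cv2.findContours(m,0,1)[0],key=cv2.contourArea); rr=cv2.minAreaRect(c); print(rr,onz(P,*rr[0],.16),[onz(P,*b,.16)[:2] for b in cv2.boxPoints(rr)])
E
```

```text
10.15 [0.4903 0.3707 0.2822] [0.9852 0.1712 0.0063] 0.0854270678538369 [ 0.1118 -0.217  -0.4155]
((255.49996948242188, 184.99996948242188), (69.99998474121094, 38.99999237060547), 90.0) [0.4894 0.3703 0.16  ] [array([0.4652, 0.4017]), array([0.5019, 0.408 ]), array([0.5158, 0.3361]), array([0.4758, 0.3293])]
```

The scanner stands released at its original place (0.489, 0.370). Next I move above the port and look there on the way to the flange.

>>> step_arm(
  targets=[
    {"dx": -2,"dy": 0,"dz": -20,"rx": 0,"ry": 0,"rz": 0,"claw": 1},
    {"dx": -2,"dy": 0,"dz": -30,"rx": 0,"ry": 0,"rz": 0,"claw": 1},
    {"dx": -3,"dy": 0,"dz": -35,"rx": 0,"ry": 0,"rz": 0,"claw": 1},
    {"dx": -3,"dy": 0,"dz": -35,"rx": 0,"ry": 0,"rz": 0,"claw": 1},
    {"dx": -3,"dy": 0,"dz": -35,"rx": 0,"ry": 0,"rz": 0,"claw": 1},
    {"dx": -3,"dy": 0,"dz": -35,"rx": 0,"ry": 0,"rz": 0,"claw": 1},
    {"dx": -3,"dy": 0,"dz": -35,"rx": 0,"ry": 0,"rz": 0,"claw": 1},
    {"dx": -3,"dy": 0,"dz": -35,"rx": 0,"ry": 0,"rz": 0,"claw": 1},
    {"dx": -2,"dy": 0,"dz": -30,"rx": 0,"ry": 0,"rz": 0,"claw": 1},
    {"dx": -2,"dy": 0,"dz": -30,"rx": 0,"ry": 0,"rz": 0,"claw": 1},
    {"dx": -2,"dy": 0,"dz": -20,"rx": 0,"ry": 0,"rz": 0,"claw": 1},
    {"dx": 0,"dy": 0,"dz": 0,"rx": 0,"ry": 0,"rz": 0,"claw": 1},
  ],
)

```text
time: 11.4
ee_pos: [0.5193, 0.0279, 0.2771]
orientation: [-0.704, 0.705, 0.059, -0.06]
ft_force: [-0.5, 0.4, -0.2]
width: 0.0855
```

>>> step_arm(
  targets=[
    {"dx": 0,"dy": 0,"dz": 0,"rx": 0,"ry": 0,"rz": 0,"claw": 1},
    {"dx": 0,"dy": 0,"dz": 0,"rx": 0,"ry": 0,"rz": 0,"claw": 1},
  ],
)

```text
time: 11.6
ee_pos: [0.5193, 0.0311, 0.2779]
orientation: [0.705, -0.704, -0.061, 0.061]
ft_force: [0.5, -0.0, 0.2]
width: 0.0853
```

```bash
python3 - <<'E'
from h import *
np.set_printoptions(precision=4,suppress=True)
p,r,s=tcp(); print(s['time'],p,r.as_matrix(),s['width'],s['ft_force'])
w,P=snap('wrist','w4.png'); np.save('w4.npy',P,allow_pickle=True)
E
```

```text
11.6 [0.5193 0.0311 0.2779] [[ 0.9851 -0.0012 -0.1719]
 [ 0.1719  0.0009  0.9851]
 [-0.001  -1.      0.0011]] 0.08525524140146082 [ 0.5173 -0.0069  0.189 ]
```

View pics/w4.png

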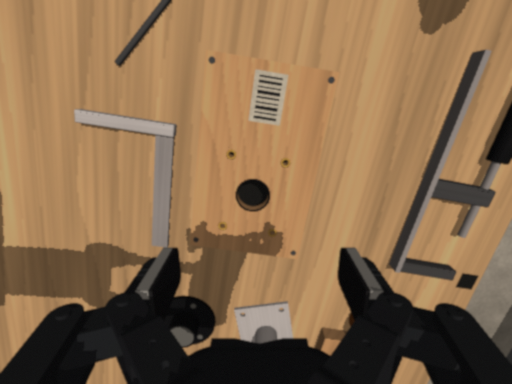

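The wrist view shows inserts at (231,154), (285,162), (223,226) and (271,233), the port at (253,195), the label at (268,97), dark corner screws at (212,60), (331,79), (195,240) and (293,253), and the flange's near edge at (262,310).

```bash
cat > ins.py <<'E'
from h import *
np.set_printoptions(precision=4,suppress=True)
def dark(im,u,v,w=7,rel=None):
    g=cv2.cvtColor(im,cv2.COLOR_RGB2GRAY).astype(float); u,v=int(round(u)),int(round(v)); c=g[v-w:v+w+1,u-w:u+w+1]
    bg=np.median(c); k=np.clip(bg-c-0.35*(bg-c.min()),0,None); n,l,st,ce=cv2.connectedComponentsWithStats((k>0).astype(np.uint8))
    i=1+np.argmax([k[l==j].sum() for j in range(1,n)]); k[l!=i]=0
    yy,xx=np.mgrid[-w:w+1,-w:w+1]; return u+(k*xx).sum()/k.sum(), v+(k*yy).sum()/k.sum()
def fit(src,dst): # rigid 2D: dst=R src+t
    s=src-src.mean(0); d=dst-dst.mean(0); a=np.arctan2((s[:,0]*d[:,1]-s[:,1]*d[:,0]).sum(),(s*d).sum())
    Rm=np.array([[np.cos(a),-np.sin(a)],[np.sin(a),np.cos(a)]]); t=dst.mean(0)-Rm@src.mean(0); return a,t,np.linalg.norm(dst-(src@Rm.T+t),axis=1)
PAT=np.array([[.036,.052],[-.036,.052],[-.036,-.052],[.036,-.052]])
E
python3 - <<'E'
from ins import *
P=np.load('w4.npy',allow_pickle=True).item(); I=cv2.imread('pics/w4.png')[:,:,::-1].copy()
px=[dark(I,*c) for c in [(285,162),(231,154),(223,226),(271,233)]]; print(np.array(px))
W=np.array([onz(P,*c,.06)[:2] for c in px]); print(W, fit(PAT,W))
sc=[dark(I,*c) for c in [(331,79),(212,60),(195,240),(293,253)]]; Ws=np.array([onz(P,*c,.06)[:2] for c in sc]); print('screws',Ws,Ws.mean(0)); d=Ws[0]-Ws[3]; print(np.arctan2(-d[0],d[1]), np.arctan2(*(Ws[0]-Ws[1])[::-1]))
po=dark(I,253,195,25); print('port',po,onz(P,*po,.06))
B=cv2.imread('pics/top0.png')[:,:,::-1].copy(); Pb=bot.camera_params('top')
for c,wp in zip([(261,191),(263,215),(298,213),(297,188)],[px[0],px[1],px[2],px[3]]):
    b=dark(B,*c,4); print(b, tri([ray(P,*wp),ray(Pb,*b)]), onz(Pb,*b,.06)[:2])
E
```

```text
[[285.1912 161.746 ]
 [231.0671 153.5535]
 [222.0473 225.3648]
 [271.453  232.3079]]
[[ 0.5547  0.039 ]
 [ 0.4828  0.0375]
 [ 0.4845 -0.0672]
 [ 0.5561 -0.0659]] (np.float64(0.0163795348918424), array([ 0.5195, -0.0141]), array([0.0005, 0.0003, 0.0005, 0.0005]))
screws [[ 0.5883  0.1471]
 [ 0.4446  0.1441]
 [ 0.4493 -0.0959]
 [ 0.5933 -0.0931]] [0.5189 0.0255]
0.020904702403054077 0.020298059461881207
port (np.float64(252.9123978940816), np.float64(193.21241134051542)) [ 0.5199 -0.0117  0.06  ]
(np.float64(260.88339670468946), np.float64(190.88846641318125)) (array([0.5528, 0.0401, 0.0666]), [0.001, 0.001]) [0.5525 0.0398]
(np.float64(262.1057579318449), np.float64(214.97179788484135)) (array([0.4818, 0.0377, 0.0584]), [0.001, 0.001]) [0.4809 0.0382]
(np.float64(297.232428115016), np.float64(213.19249201277955)) (array([ 0.484 , -0.0659,  0.0622]), [0.0007, 0.0007]) [ 0.4833 -0.0659]
(np.float64(295.973769605192), np.float64(189.07111952406706)) (array([ 0.5552, -0.0643,  0.0632]), [0.0004, 0.0004]) [ 0.5551 -0.0647]
```

The inserts fit the given pattern to 0.5 mm: port at (0.5195, -0.014), turned 0.018 rad, and about 0.06 high by two views. On to the flange.

>>> step_arm(
  targets=[
    {"dx": 1,"dy": 0,"dz": -20,"rx": 0,"ry": 0,"rz": 0,"claw": 1},
    {"dx": 2,"dy": 0,"dz": -34,"rx": 0,"ry": 0,"rz": 0,"claw": 1},
    {"dx": 2,"dy": 0,"dz": -34,"rx": 0,"ry": 0,"rz": 0,"claw": 1},
    {"dx": 2,"dy": 0,"dz": -34,"rx": 0,"ry": 0,"rz": 0,"claw": 1},
    {"dx": 2,"dy": 0,"dz": -34,"rx": 0,"ry": 0,"rz": 0,"claw": 1},
    {"dx": 2,"dy": 0,"dz": -34,"rx": 0,"ry": 0,"rz": 0,"claw": 1},
    {"dx": 2,"dy": 0,"dz": -34,"rx": 0,"ry": 0,"rz": 0,"claw": 1},
    {"dx": 2,"dy": 0,"dz": -34,"rx": 0,"ry": 0,"rz": 0,"claw": 1},
    {"dx": 2,"dy": 0,"dz": -30,"rx": 0,"ry": 0,"rz": 0,"claw": 1},
    {"dx": 2,"dy": 0,"dz": -16,"rx": 0,"ry": -3,"rz": 0,"claw": 1},
    {"dx": 0,"dy": 0,"dz": 0,"rx": 0,"ry": -3,"rz": 0,"claw": 1},
    {"dx": 0,"dy": 0,"dz": 0,"rx": 0,"ry": -2.7,"rz": 0,"claw": 1},
  ],
)

```text
time: 12.85
ee_pos: [0.5911, -0.2657, 0.2778]
orientation: [0.698, -0.697, -0.115, 0.115]
ft_force: [0.5, -0.2, -0.2]
width: 0.085
```

>>> step_arm(
  targets=[
    {"dx": 0,"dy": 0,"dz": 0,"rx": 0,"ry": 0,"rz": 0,"claw": 1},
    {"dx": 0,"dy": 0,"dz": 0,"rx": 0,"ry": 0,"rz": 0,"claw": 1},
    {"dx": 0,"dy": 0,"dz": 0,"rx": 0,"ry": 0,"rz": 0,"claw": 1},
  ],
)

```text
time: 13.15
ee_pos: [0.5907, -0.2654, 0.2785]
orientation: [0.698, -0.698, -0.114, 0.114]
ft_force: [0.5, 1.0, 0.3]
width: 0.0857
```

```bash
python3 - <<'E'
from h import *
np.set_printoptions(precision=4,suppress=True)
p,r,s=tcp(); print(s['time'],p,r.as_matrix(),s['width'],s['ft_force'])
w,P=snap('wrist','w5.png'); np.save('w5.npy',P,allow_pickle=True)
E
```

```text
13.15 [ 0.5907 -0.2654  0.2785] [[ 0.9479  0.     -0.3185]
 [ 0.3185  0.0002  0.9479]
 [ 0.0001 -1.      0.0001]] 0.08565309619421797 [0.4605 1.0311 0.3363]
```

View pics/w5.png

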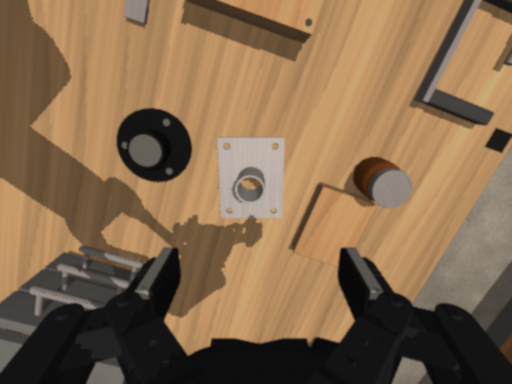

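The flange lies square in the wrist view: holes at (227,146), (274,146), (229,210) and (275,210), tube top around (250,182). The round flange is at (153,146), the offcut at (325,222) and the jar at (383,183), all clear of the fingers.

```bash
python3 - <<'E'
from ins import *
P=np.load('w5.npy',allow_pickle=True).item(); I=cv2.imread('pics/w5.png')[:,:,::-1].copy()
S=cv2.cvtColor(I,cv2.COLOR_RGB2HSV)[:,:,1].astype(float)
def sat(u,v,w=5):
    c=S[v-w:v+w+1,u-w:u+w+1]; k=np.clip(c-np.median(c)-.35*(c.max()-np.median(c)),0,None); n,l,_,_=cv2.connectedComponentsWithStats((k>0).astype(np.uint8)); i=1+np.argmax([k[l==j].sum() for j in range(1,n)]); k[l!=i]=0
    yy,xx=np.mgrid[-w:w+1,-w:w+1]; return u+(k*xx).sum()/k.sum(),v+(k*yy).sum()/k.sum()
px=[sat(*c) for c in [(275,146),(227,146),(229,210),(275,210)]]; print(np.array(px))
W=np.array([onz(P,*c,.003)[:2] for c in px]); a,t,e=fit(PAT,W); print(W,np.degrees(a),t,e)
m=((S<60)&(I.max(2)>90)).astype(np.uint8)*255; k=np.zeros_like(m); k[130:225,210:292]=m[130:225,210:292]; k=cv2.morphologyEx(k,cv2.MORPH_CLOSE,np.ones((15,15))); rr=cv2.minAreaRect(max(cv2.findContours(k,0,1)[0],key=cv2.contourArea)); print(rr,onz(P,*rr[0],.006))
# height check: triangulate holes with top view plate centre
Pb=bot.camera_params('top'); print(tri([ray(P,*rr[0]),ray(Pb,371.07,177.4)]))
p,r,s=tcp(); g=np.array([t[0],t[1],.017]); print('delta tool mm',r.inv().apply(g-p)*1000,'yaw tool',np.degrees(np.arctan2(*r.as_matrix()[:2,0][::-1])))
E
```

```text
[[274.432  145.6348]
 [226.296  145.5321]
 [228.8599 209.6687]
 [273.093  209.6334]]
[[ 0.6102 -0.2452]
 [ 0.5416 -0.2681]
 [ 0.5749 -0.3667]
 [ 0.643  -0.3438]] 18.52477513385583 [ 0.5924 -0.306 ] [0.0002 0.0002 0.0001 0.0001]
((250.0, 177.0), (80.0, 66.0), 90.0) [ 0.5903 -0.3026  0.006 ]
(array([ 0.5914, -0.3068, -0.0065]), [0.0007, 0.0007])
delta tool mm [-11.2038 261.5535 -38.9048] yaw tool 18.571385492055704
```

>>> step_arm(
  targets=[
    {"dx": -5,"dy": 10,"dz": -19,"rx": 0,"ry": 0,"rz": 0,"claw": 1},
    {"dx": -6,"dy": 25,"dz": -20,"rx": 0,"ry": 0,"rz": 0,"claw": 1},
    {"dx": 0,"dy": 30,"dz": 0,"rx": 0,"ry": 0,"rz": 0,"claw": 1},
    {"dx": 0,"dy": 30,"dz": 0,"rx": 0,"ry": 0,"rz": 0,"claw": 1},
    {"dx": 0,"dy": 30,"dz": 0,"rx": 0,"ry": 0,"rz": 0,"claw": 1},
    {"dx": 0,"dy": 30,"dz": 0,"rx": 0,"ry": 0,"rz": 0,"claw": 1},
    {"dx": 0,"dy": 15,"dz": 0,"rx": 0,"ry": 0,"rz": 0,"claw": 1},
    {"dx": 0,"dy": 5,"dz": 0,"rx": 0,"ry": 0,"rz": 0,"claw": 1},
    {"dx": 0,"dy": 0,"dz": 0,"rx": 0,"ry": 0,"rz": 0,"claw": 1},
    {"dx": 0,"dy": 0,"dz": 0,"rx": 0,"ry": 0,"rz": 0,"claw": 1},
  ],
)

```text
time: 14.2
ee_pos: [0.5931, -0.3075, 0.1043]
orientation: [-0.697, 0.698, 0.114, -0.113]
ft_force: [0.3, 0.1, 1.0]
width: 0.0854
```

```bash
python3 - <<'E'
from h import *
np.set_printoptions(precision=4,suppress=True)
p,r,s=tcp(); print(s['time'],p); g=np.array([.5924,-.306,.016]); print('delta tool mm',r.inv().apply(g-p)*1000)
w,P=snap('wrist','w6.png')
E
```

```text
14.2 [ 0.5931 -0.3075  0.1043]
delta tool mm [-0.3    88.332   1.8237]
```

View pics/w6.png

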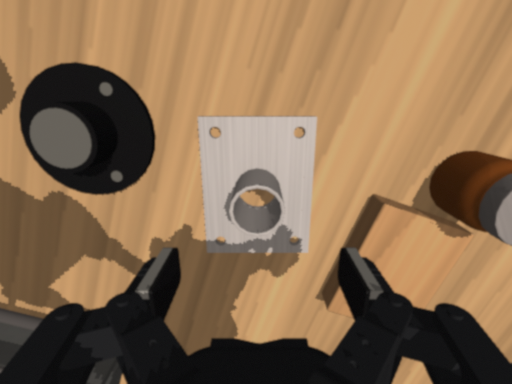

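The wrist view shows the tube at (258,208) between the fingers (centre column 260). The offcut's edge is roughly 80 mm from the tube axis, so the 57 mm finger half-width clears it. I descend and grip.

>>> step_arm(
  targets=[
    {"dx": 0,"dy": 20,"dz": 2,"rx": 0,"ry": 0,"rz": 0,"claw": 1},
    {"dx": 0,"dy": 25,"dz": 0,"rx": 0,"ry": 0,"rz": 0,"claw": 1},
    {"dx": 0,"dy": 22,"dz": 0,"rx": 0,"ry": 0,"rz": 0,"claw": 1},
    {"dx": 0,"dy": 14,"dz": 0,"rx": 0,"ry": 0,"rz": 0,"claw": 1},
    {"dx": 0,"dy": 6,"dz": 0,"rx": 0,"ry": 0,"rz": 0,"claw": 1},
    {"dx": 0,"dy": 0,"dz": 0,"rx": 0,"ry": 0,"rz": 0,"claw": 1},
    {"dx": 0,"dy": 0,"dz": 0,"rx": 0,"ry": 0,"rz": 0,"claw": 1},
  ],
)

```text
time: 14.95
ee_pos: [0.5927, -0.3052, 0.0176]
orientation: [-0.697, 0.698, 0.115, -0.113]
ft_force: [-0.5, -0.4, -0.2]
width: 0.0857
```

>>> step_arm(
  targets=[
    {"dx": 0,"dy": 0,"dz": 0,"rx": 0,"ry": 0,"rz": 0,"claw": -1},
    {"dx": 0,"dy": 0,"dz": 0,"rx": 0,"ry": 0,"rz": 0,"claw": -1},
    {"dx": 0,"dy": 0,"dz": 0,"rx": 0,"ry": 0,"rz": 0,"claw": -1},
    {"dx": 0,"dy": 0,"dz": 0,"rx": 0,"ry": 0,"rz": 0,"claw": -1},
    {"dx": 0,"dy": 0,"dz": 0,"rx": 0,"ry": 0,"rz": 0,"claw": -1},
    {"dx": 0,"dy": 0,"dz": 0,"rx": 0,"ry": 0,"rz": 0,"claw": -1},
    {"dx": 0,"dy": 0,"dz": 0,"rx": 0,"ry": 0,"rz": 0,"claw": -1},
    {"dx": 0,"dy": 0,"dz": 0,"rx": 0,"ry": 0,"rz": 0,"claw": -1},
    {"dx": 0,"dy": 0,"dz": 0,"rx": 0,"ry": 0,"rz": 0,"claw": -1},
    {"dx": 0,"dy": 0,"dz": 0,"rx": 0,"ry": 0,"rz": 0,"claw": -1},
  ],
)

```text
time: 15.95
ee_pos: [0.5921, -0.305, 0.0173]
orientation: [-0.698, 0.698, 0.114, -0.114]
ft_force: [-1.0, -0.4, 6.3]
width: 0.0403
```

>>> step_arm(
  targets=[
    {"dx": 0,"dy": -6,"dz": 0,"rx": 0,"ry": 0,"rz": 0,"claw": -1},
    {"dx": 0,"dy": -15,"dz": 0,"rx": 0,"ry": 0,"rz": 0,"claw": -1},
    {"dx": 0,"dy": -20,"dz": 0,"rx": 0,"ry": 0,"rz": 0,"claw": -1},
    {"dx": 0,"dy": -25,"dz": 0,"rx": 0,"ry": 0,"rz": 0,"claw": -1},
    {"dx": 0,"dy": -25,"dz": 0,"rx": 0,"ry": 0,"rz": 0,"claw": -1},
    {"dx": 0,"dy": -25,"dz": 0,"rx": 0,"ry": 0,"rz": 0,"claw": -1},
    {"dx": 0,"dy": -15,"dz": 0,"rx": 0,"ry": 0,"rz": 0,"claw": -1},
    {"dx": 0,"dy": -4,"dz": 0,"rx": 0,"ry": 0,"rz": 0,"claw": -1},
    {"dx": 0,"dy": 0,"dz": 0,"rx": 0,"ry": 0,"rz": 0,"claw": -1},
    {"dx": 0,"dy": 0,"dz": 0,"rx": 0,"ry": 0,"rz": 0,"claw": -1},
  ],
)

```text
time: 16.95
ee_pos: [0.591, -0.304, 0.1498]
orientation: [0.699, -0.697, -0.113, 0.115]
ft_force: [0.7, -0.3, -3.5]
width: 0.0406
```

```bash
python3 - <<'E'
from h import *
np.set_printoptions(precision=4,suppress=True)
p,r,s=tcp(); print(s['time'],p,r.as_matrix(),s['width'],s['ft_force'])
w,P=snap('wrist','w7.png'); np.save('w7.npy',P,allow_pickle=True)
E
```

```text
16.95 [ 0.591  -0.304   0.1498] [[ 0.948  -0.0025 -0.3182]
 [ 0.3182  0.0018  0.948 ]
 [-0.0018 -1.      0.0025]] 0.040576800593554674 [ 0.672  -0.3387 -3.5232]
```

View pics/w7.png

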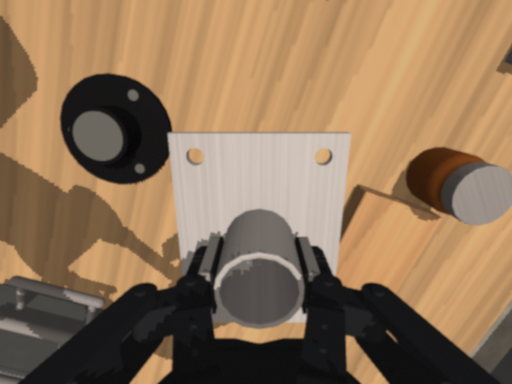

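Flange is held: plate level, the two near holes at (195,156) and (323,156), round flange, offcut and jar undisturbed. Now I measure the flange in the tool frame and plan the carry.

```bash
cat > fl.py <<'E'
from ins import *
def holes(im,P,guess,w=11):
    S=cv2.cvtColor(im,cv2.COLOR_RGB2HSV)[:,:,1].astype(float); out=[]
    for u,v in guess:
        c=S[v-w:v+w+1,u-w:u+w+1]; m=(c>(np.median(c)+np.percentile(c,95))/2).astype(np.uint8); n,l,st,ce=cv2.connectedComponentsWithStats(m); i=1+np.argmin([np.hypot(*(ce[j]-w))-st[j,4]*.05 for j in range(1,n)]); x,y,ww,hh,_=st[i]; out.append((u-w+ce[i][0],v-w+ce[i][1],ww,hh))
    return np.array(out)
E
python3 - <<'E'
from fl import *
P=np.load('w7.npy',allow_pickle=True).item(); I=cv2.imread('pics/w7.png')[:,:,::-1].copy()
h=holes(I,P,[(323,156),(195,156)]); print(h)
p,r,s=tcp(); zp=p[2]-.0173+.003
W=np.array([onz(P,*c[:2],zp) for c in h]); T=r.inv().apply(W-p)*1000; print(zp,W,np.linalg.norm(W[0]-W[1]),T)
a=np.arctan2(*(W[0]-W[1])[[1,0]]); print('flange yaw',np.degrees(a))
c=W.mean(0)[:2]-.052*np.array([-np.sin(a),np.cos(a)]); print('centre',c,'tcp',p, 'tool frame',r.inv().apply(np.r_[c,p[2]]-p)*1000)
# plan: flange yaw to 0.0175 rad, centre to port
E
```

```text
[[322.385  155.3743  16.      16.    ]
 [195.4348 155.1902  16.      15.    ]]
0.13536626256432557 [[ 0.6105 -0.2438  0.1354]
 [ 0.5417 -0.2667  0.1354]] 0.07246716607317312 [[ 37.6873  14.3662  50.923 ]
 [-34.7797  14.508   51.0301]]
flange yaw 18.46554745734686
centre [ 0.5926 -0.3046] tcp [ 0.591  -0.3041  0.1497] tool frame [ 1.3487 -0.0053 -0.984 ]
```

>>> step_arm(
  targets=[
    {"dx": 0,"dy": 0,"dz": 0,"rx": 0,"ry": 4.4,"rz": 0,"claw": -1},
    {"dx": 0,"dy": 0,"dz": 0,"rx": 0,"ry": 4.5,"rz": 0,"claw": -1},
    {"dx": 0,"dy": 0,"dz": 0,"rx": 0,"ry": 4.5,"rz": 0,"claw": -1},
    {"dx": 0,"dy": 0,"dz": 0,"rx": 0,"ry": 4,"rz": 0,"claw": -1},
    {"dx": -4,"dy": 0,"dz": 18,"rx": 0,"ry": 0,"rz": 0,"claw": -1},
    {"dx": -7,"dy": 0,"dz": 32,"rx": 0,"ry": 0,"rz": 0,"claw": -1},
    {"dx": -8,"dy": 0,"dz": 35,"rx": 0,"ry": 0,"rz": 0,"claw": -1},
    {"dx": -8,"dy": 0,"dz": 35,"rx": 0,"ry": 0,"rz": 0,"claw": -1},
    {"dx": -8,"dy": 0,"dz": 35,"rx": 0,"ry": 0,"rz": 0,"claw": -1},
    {"dx": -8,"dy": 0,"dz": 35,"rx": 0,"ry": 0,"rz": 0,"claw": -1},
    {"dx": -8,"dy": 0,"dz": 34,"rx": 0,"ry": 0,"rz": 0,"claw": -1},
    {"dx": -7,"dy": 0,"dz": 30,"rx": 0,"ry": 0,"rz": 0,"claw": -1},
  ],
)

```text
time: 18.2
ee_pos: [0.5266, -0.0491, 0.1508]
orientation: [0.708, -0.706, -0.007, 0.009]
ft_force: [0.1, -0.2, -3.1]
width: 0.0402
```

>>> step_arm(
  targets=[
    {"dx": -6,"dy": 0,"dz": 24,"rx": 0,"ry": 0,"rz": 0,"claw": -1},
    {"dx": -3,"dy": 0,"dz": 14,"rx": 0,"ry": 0,"rz": 0,"claw": -1},
    {"dx": 0,"dy": 0,"dz": 0,"rx": 0,"ry": 0,"rz": 0,"claw": -1},
    {"dx": 0,"dy": 0,"dz": 0,"rx": 0,"ry": 0,"rz": 0,"claw": -1},
    {"dx": 0,"dy": 0,"dz": 0,"rx": 0,"ry": 0,"rz": 0,"claw": -1},
  ],
)

```text
time: 18.7
ee_pos: [0.5195, -0.015, 0.1514]
orientation: [-0.707, 0.707, 0.007, -0.007]
ft_force: [0.1, -0.1, -3.7]
width: 0.0405
```

```bash
python3 - <<'E'
from h import *
np.set_printoptions(precision=4,suppress=True)
p,r,s=tcp(); print(s['time'],p,r.as_matrix(),s['width'],s['ft_force'])
print('delta mm',r.inv().apply(np.array([.5181,-.0131,.0973])-p)*1000,'yaw',np.degrees(np.arctan2(*r.as_matrix()[:2,0][::-1])))
E
```

```text
18.7 [ 0.5195 -0.015   0.1514] [[ 0.9998  0.0004 -0.0196]
 [ 0.0196 -0.0006  0.9998]
 [ 0.0004 -1.     -0.0006]] 0.040525993551449306 [ 0.127  -0.0633 -3.7041]
delta mm [-1.3356 54.1057  2.0088] yaw 1.1243214622057964
```

>>> step_arm(
  targets=[
    {"dx": -1.3,"dy": 10,"dz": 2,"rx": 0,"ry": 0,"rz": 0,"claw": -1},
    {"dx": 0,"dy": 15,"dz": 0,"rx": 0,"ry": 0,"rz": 0,"claw": -1},
    {"dx": 0,"dy": 15,"dz": 0,"rx": 0,"ry": 0,"rz": 0,"claw": -1},
    {"dx": 0,"dy": 10,"dz": 0,"rx": 0,"ry": 0,"rz": 0,"claw": -1},
    {"dx": 0,"dy": 4,"dz": 0,"rx": 0,"ry": 0,"rz": 0,"claw": -1},
    {"dx": 0,"dy": 0,"dz": 0,"rx": 0,"ry": 0,"rz": 0,"claw": -1},
    {"dx": 0,"dy": 0,"dz": 0,"rx": 0,"ry": 0,"rz": 0,"claw": -1},
    {"dx": 0,"dy": 0,"dz": 0,"rx": 0,"ry": 0,"rz": 0,"claw": -1},
  ],
)

```text
time: 19.5
ee_pos: [0.5183, -0.0122, 0.0981]
orientation: [-0.707, 0.707, 0.008, -0.007]
ft_force: [-0.7, 0.0, -1.8]
width: 0.0403
```

```bash
python3 - <<'E'
from h import *
np.set_printoptions(precision=4,suppress=True)
p,r,s=tcp(); print(s['time'],p,r.as_matrix(),s['width'],s['ft_force'])
print('delta mm',r.inv().apply(np.array([.5181,-.0131,.0973])-p)*1000,'yaw',np.degrees(np.arctan2(*r.as_matrix()[:2,0][::-1])))
w,P=snap('wrist','w8.png'); np.save('w8.npy',P,allow_pickle=True); a,Pa=snap('scene','s8.png'); b,Pb=snap('top','t8.png')
C=np.hstack([w[60:330,80:440],cv2.resize(a[165:245,180:290],(440,270))]); cv2.imwrite('pics/c8.png',C[:,:,::-1])
E
```

```text
19.5 [ 0.5183 -0.0122  0.0981] [[ 0.9998  0.0016 -0.02  ]
 [ 0.02   -0.0001  0.9998]
 [ 0.0016 -1.     -0.0002]] 0.040274158592907235 [-0.7373  0.0451 -1.8297]
delta mm [-0.1962  0.8436 -0.8475] yaw 1.1448771726253668
```

View pics/c8.png

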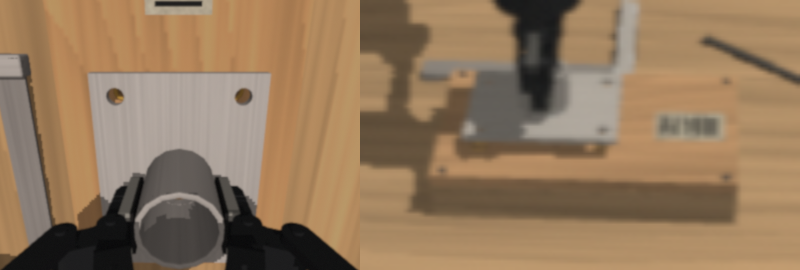

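The wrist half shows brass rims visible through both near holes (full-image (195,156) and (324,157)). The scene half shows the plate level above the box with a clear gap. Next is a numeric check of holes against inserts.

```bash
python3 - <<'E'
from fl import *
P=np.load('w8.npy',allow_pickle=True).item(); I=cv2.imread('pics/w8.png')[:,:,::-1].copy(); p,r,s=tcp()
h=holes(I,P,[(324,157),(195,157)]); print(h)
zb=p[2]-.0173
W=np.array([onz(P,*c[:2],zb+.005) for c in h]); a=np.arctan2(*(W[0]-W[1])[[1,0]]); n=np.array([-np.sin(a),np.cos(a)])
print('holes',W,np.linalg.norm(W[0]-W[1]),'yaw',np.degrees(a),'centre',W.mean(0)[:2]-.052*n,'underside z',zb)
ins=np.array([[.5547,.039,.06],[.4828,.0375,.06]])
for k in ins: print('insert proj',proj(P,k))
Pb=bot.camera_params('top'); B=cv2.imread('pics/t8.png')
H=cv2.cvtColor(B,cv2.COLOR_BGR2HSV); m=cv2.inRange(H,(0,0,100),(180,65,255)); k=np.zeros_like(m); k[180:230,253:312]=m[180:230,253:312]
for b in range(2): pass
Z=np.hstack([cv2.resize(I[144:170,182:208],(390,390),interpolation=cv2.INTER_CUBIC),cv2.resize(I[144:170,311:337],(390,390),interpolation=cv2.INTER_CUBIC)])
Z2=cv2.resize(B[178:228,245:315],(780,557),interpolation=cv2.INTER_CUBIC)[:200]; cv2.imwrite('pics/z8.png',Z[:,:,::-1])
rr=cv2.minAreaRect(cv2.findNonZero(k)); print('top plate',rr)
E
```

```text
[[322.4    155.38    15.      14.    ]
 [195.6364 155.5455  15.      14.    ]]
holes [[0.5547 0.0403 0.0857]
 [0.4834 0.0388 0.0857]] 0.07137004706932469 yaw 1.1859182378457787 centre [ 0.5201 -0.0124] underside z 0.0807161332136294
insert proj [313.5757 149.4632]
insert proj [203.2636 149.6216]
top plate ((261.6669921875, 205.95040893554688), (37.61838150024414, 17.856826782226562), 53.47114562988281)
```

View pics/z8.png

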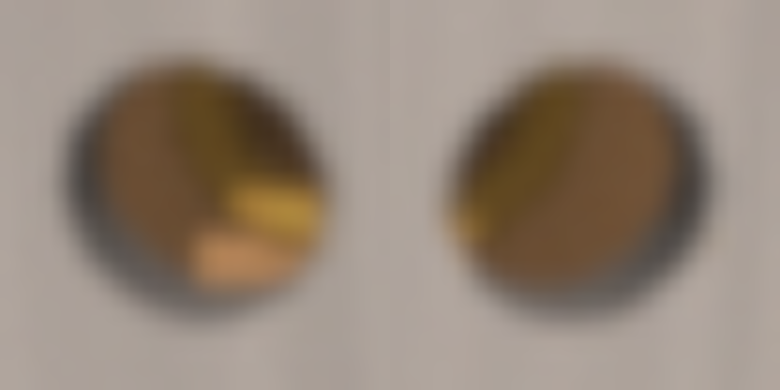

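The zoom shows each insert's brass rim in its hole on the inner, upper side, about where the oblique view should put it. The numbers put the flange about 0.6 mm in +x and 1.7–2.5 mm in +y off, so I nudge it back and cross-check with the top camera.

>>> step_arm(
  targets=[
    {"dx": -0.4,"dy": 0,"dz": -2,"rx": 0,"ry": 0,"rz": 0,"claw": -1},
    {"dx": 0,"dy": 0,"dz": 0,"rx": 0,"ry": 0,"rz": 0,"claw": -1},
    {"dx": 0,"dy": 0,"dz": 0,"rx": 0,"ry": 0,"rz": 0,"claw": -1},
    {"dx": 0,"dy": 0,"dz": 0,"rx": 0,"ry": 0,"rz": 0,"claw": -1},
    {"dx": 0,"dy": 0,"dz": 0,"rx": 0,"ry": 0,"rz": 0,"claw": -1},
    {"dx": 0,"dy": 0,"dz": 0,"rx": 0,"ry": 0,"rz": 0,"claw": -1},
  ],
)

```text
time: 20.25
ee_pos: [0.5173, -0.0141, 0.0975]
orientation: [0.707, -0.707, -0.007, 0.007]
ft_force: [0.2, 0.6, -2.7]
width: 0.0404
```

```bash
python3 - <<'E'
from fl import *
p,r,s=tcp(); print(s['time'],p,s['ft_force'],s['width'])
I,P=snap('wrist','w9.png'); B,Pb=snap('top','t9.png'); A,Pa=snap('scene','s9.png')
h=holes(I,P,[(323,156),(195,156)]); zb=p[2]-.0173
W=np.array([onz(P,*c[:2],zb+.005) for c in h]); a=np.arctan2(*(W[0]-W[1])[[1,0]]); n=np.array([-np.sin(a),np.cos(a)])
print(h,'yaw',np.degrees(a),'centre',W.mean(0)[:2]-.052*n,'z',zb)
T0=np.array([[.5525,.0398],[.4809,.0382],[.4833,-.0659],[.5551,-.0647]])
# scene + top: holes vs inserts in the same camera
A0=cv2.imread('pics/scene0.png')[:,:,::-1].copy()
for nm,im,PP in(('top',B,Pb),('scene',A,Pa)):
    for k,t in enumerate(T0):
        g=proj(PP,[*t,zb+.006]); d=np.array(dark(im,*g,4)); q=onz(PP,*d,zb+.006)[:2]
        if nm=='scene':
            g0=proj(PP,[*t,.06]); d0=np.array(dark(A0,*g0,4)); t=onz(PP,*d0,.06)[:2]
        print(nm,k,g,d,'hole-insert mm',(q-t)*1000)
H=cv2.cvtColor(B,cv2.COLOR_RGB2HSV); m=cv2.inRange(H,(19,150,110),(75,255,255)); k=np.zeros_like(m); k[200:226,125:172]=m[200:226,125:172]; print('scanner top px',cv2.minAreaRect(max(cv2.findContours(k,0,1)[0],key=cv2.contourArea)))
E
```

```text
20.25 [ 0.5173 -0.0141  0.0975] [ 0.1546  0.5957 -2.7427] 0.04036102345279024
[[322.3709 155.3907  14.      14.    ]
 [195.6296 155.4444  15.      14.    ]] yaw 1.1570867504511382 centre [ 0.5191 -0.0142] z 0.08016711521813419
top 0 [261.0357 190.0611] [260.4522 190.4347] hole-insert mm [-1.0473  1.7304]
top 1 [262.285  214.6206] [265.9072 216.2605] hole-insert mm [ -5.0402 -10.3655]
top 2 [298.0798 212.8096] [297.6308 213.1674] hole-insert mm [-1.0028  1.3418]
top 3 [296.8048 188.2238] [298.1374 184.544 ] hole-insert mm [10.6853 -4.2721]
scene 0 [239.3258 202.6698] [238.3927 206.8598] hole-insert mm [18.1416 -3.9615]
scene 1 [240.4636 188.5807] [239.0366 185.2431] hole-insert mm [-17.8675  -8.9834]
scene 2 [211.015  187.8017] [211.2531 188.3485] hole-insert mm [ 1.2753 -1.8413]
scene 3 [208.561  201.8724] [205.0796 198.4948] hole-insert mm [-18.2509 -16.0033]
scanner top px ((142.4268341064453, 213.65853881835938), (14.597193717956543, 25.422863006591797), 77.90524291992188)
```

Wrist: flange centre within 0.5 mm of the port and yaw within 0.2°. Top camera: the two readable holes are within 2 mm of their inserts. Underside is 20 mm above the box and the scanner is unmoved, so I hand in.

```bash
python3 -c "
from rig import bot
print(bot.finish_job()); s=bot.read_state(); print(s['time'],s['ee_pos'],s['width'])"
```

```text
the job is handed in; nothing more can be done
None
the job is handed in; nothing more can be done
```

I finished both parts and handed the job in at about 20.4 s of the 61 s allowed; it reports no verdict, so only my own checks back this up.

**Scanner:** I gripped the yellow scanner by its head and lifted it about 53 mm. I held it still for over 1.2 s, with the label calculated at about 160 mm along its scan line. I then set it back at its original spot and let go. The wrist camera afterwards, and the top camera at the end, showed its head back at the same place and turn.

**Flange:** I took the aluminium flange by its tube and am holding it over the box, underside about 20 mm above the top.
- **Wrist camera:** flange centre within 0.5 mm of the port and about 0.2° off in turn. Both near holes showed brass rims just before a last 2 mm correction.
- **Top camera:** only two of the four holes could be read, and they were about 2 mm from their inserts. That differs from the wrist reading by 1–2 mm, within calibration and the 5 mm limit.
- **Scene camera:** three of its four hole readings, and the other two from the top camera, were off by 9–24 mm. I took these as false detections, since the gripper partly hides the plate, and discarded them.

**Other checks:** The first two-view height of the port came out about 9 mm low (51 mm against 60 mm). The inserts later measured 58–67 mm, so I used 60 mm. The round flange and other bystanders looked undisturbed in the views I took, but I did not re-measure them at the end.

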